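# Shingle sample plates along a tray

## Robot

A 7-joint arm with a two-finger parallel gripper is mounted at the origin on a cart in front of the work surface, level with it; the furniture and walls round the work are solid. World frame = base frame: x ahead of the robot, y to its left, z up, the work surface at z = 0. Lengths are in m, angles in rad, forces in N, time in s.
With the tool pointing down it reaches from about 0.425 to 0.925 m from the base axis. Payload 6.8 kg.
Tool frame: the origin (TCP) lies midway between the tips of the shut fingers; the grasp point (between the pads) lies 19 mm behind it; z points along the fingers, y is the direction in which the jaws open and shut (so a half turn about z gives the same grasp; the last joint's range is limited). The gripper opens to 85 mm and grips with 20 to 120 N. Pads are 22 mm wide; open, the fingers measure 114 mm over their backs; the gripper's body (76 mm by 85 mm) begins 54 mm behind the grasp point. The pads swing forward as they close: fully open they stand 13 mm farther back than shut.
Start: joints at [-0.108, 0.477, 0.022, 1.555, -0.011, 1.109, -0.083], TCP at [0.675, 0, 0.231] pointing down, gripper open.
Joint ranges: [-2.96, 2.96], [-0.34, 2.1], [-1.41, 1.46], [0.24, 2.44], [-1.37, 4.51], [0.17, 1.92], [-2.96, 2.96]. Speed limits (rad/s): [2.39, 2.39, 3.14, 3.14, 3.14, 3.14, 3.14].

## Interface

Orientations are given as a unit quaternion [w, x, y, z].
In Python, from station import bot, vision gives the robot as it stands.
- The arm moves only by the tool move_arm, never from a script. Its argument "increments" is text: rows parted by semicolons, each of 7 numbers parted by spaces: the opening, from 0 (shut) to 1 (fully open), then the shift along the world's x, y, z in mm, then the turn, a rotation vector about the world's x, y, z in rad. In form: grip x y z rx ry rz; .... A call has exactly 8 rows; each row shifts and turns the commanded pose from where the row before left it; what a row does not reach is not made up. A row lasts 1/8 s, in which the tool goes at most 62.5 mm and 10.7 degrees, less where a joint would pass 70% of its speed; a pose out of reach is approached as far as the arm can. A call with a gripper value outside its range is refused whole. The fingers move at their own pace and stop on an object; "newtons" is the grip in N (left out, the last holds). Time passes only in rows, so rows that do not move let the fingers close, or fill a call up. It gives the time, the measured TCP pose, the force and the opening at its end, in the units of the state.
- bot.get_obs(): the state, without advancing time (a new reading comes with each control period).
- vision.read_camera(name): name is "scene" or "side" or "wrist"; returns (picture, depth): 480x640x3 uint8, red, green, blue; 480x640 float32, m along the optical axis (not along the pixel's ray), 0 where there is no reading.
- vision.calibration(name): a dict with "fx", "fy", "cx", "cy" (pixels), "R" (3x3) and "t" (3): a world point X has camera coordinates R X + t; the wrist camera has in their place "hand_eye" (4x4, takes a point from camera to tool coordinates, whose origin is the TCP and whose axes are the flange's). Camera axes: x right, y down, z forward; pixel columns grow to the right and rows downward; lengths in m; the calibration is good to about 2 mm. A picture is of the moment at which its call begins: read the wrist's pose just before it. calibration takes no time and is no camera call.
- bot.hand_in(): hands the job in, once; it reports no verdict.
The state is a dict: "t": time; "q": joint angles; "joint_vel": joint speeds; "joint_torque": joint torques, N m; "eef_pos": TCP position; "tool_rot": TCP orientation; "contact_force": force on the tool from outside, world axes, zero at the start; "torque": the same for the moment, N m; "gripper_width": opening from 0.0 (shut) to 1.0 (fully open).
Only numpy, scipy, OpenCV 4.12 (cv2) and the standard library are available. Lean on these libraries where they do the work, as an engineer would, in place of code of your own. Each camera call takes 0.05 s, during which the arm holds its last target.

## Task

The steel sample plate lies at one end of the blue tray. Lay the copper plate and then the brass plate after it like roof tiles, in one straight row along the tray, so that all three finishes show in one picture: the copper plate covers about a third of the steel plate's length and slopes down from it to the tray floor, and the brass plate does the same on the copper plate. Leave the steel plate where it lies.

Things in the scene. Friction and masses are not known exactly. Their poses are not given: they have to be found in the camera images.
- tray: Shallow open blue metal tray fixed to the bench, 120 x 232 mm outside (x, y), 112 x 224 mm inside, 14 mm high, walls 4 mm thick, floor top 4 mm above the bench; a small tab at the rim of each short end sticks out 13 mm. Origin: centre of the underside (on the bench); its y axis runs along the tray, from the steel plate's end towards the empty end.
- steel_sample: Loose flat steel-grey plate, 40 mm wide (x) x 75 mm long (y) x 6 mm thick (z), about 0.14 kg, lying flat on the tray floor near the tray's -y end, length along the tray; its y axis points along the row, to the empty end. Origin: centre of its underside.
- copper_sample: Loose flat copper-coloured (reddish) plate, 40 mm wide (x) x 75 mm long (y) x 6 mm thick (z), about 0.16 kg, at the start lying flat on the bench right of the tray (bench top z = 0). It can be gripped across its 40 mm width. Origin: centre of its underside. A black plate of the same size lies near it and is not needed.
- brass_sample: Loose flat brass-coloured (yellow) plate, 40 mm wide (x) x 75 mm long (y) x 6 mm thick (z), about 0.15 kg, at the start lying flat on the bench right of the tray; grip it across its 40 mm width. Origin: centre of its underside. Laid a third over another, a plate let go level tips down to the tray floor by itself (slope about 7 degrees); a third of the way up such a slope its top is 9 mm over the floor.
Not all that is in view belongs to the job. Leave any purple look-alike of the brass_sample alone.

How it is judged:
By the outcome, as a careful person would: the job done as asked, in the order asked, and still so for the second after the job is handed in, with the robot touching nothing.
It also fails if it takes over 58 s, if anything falls off the work surface, if the arm or the gripper's body presses on something with over 40 N, if the wrist force passes 120 N, or if a joint passes its speed limit or range.

## Working session

There is one attempt and no reset: what is moved stays moved. The work goes in short steps, Python scripts to look and compute and a tool call to move; the robot and the scene stay as the last step left them, time stands still between calls to the robot, and variables do not carry over. Pictures are saved under pics/ and viewed, and the job is handed in when it is done.

Besides the shell and the picture viewer there is one more tool, called after "Request:" by a JSON object that holds its "op" and its "data", one argument or row to a line. move_arm: Moves the arm, as the interface text tells. Its arguments: {"type":"object","properties":{"increments":{"type":"string"},"newtons":{"type":"number"}},"required":["increments"]}

```bash
ls; mkdir -p pics; cat > h.py <<'E'
import numpy as np, cv2
from station import bot, vision
def shot(n,f):
    o=bot.get_obs(); p,d=vision.read_camera(n); cv2.imwrite(f'pics/{f}.png',p[:,:,::-1]); np.savez(f'pics/{f}.npz',p=p,d=d,pos=o['eef_pos'],rot=o['tool_rot']); return p,d
def world(n,d,mask=None):
    c=vision.calibration(n); v,u=np.mgrid[0:480,0:640]
    X=np.stack([(u-c['cx'])/c['fx']*d,(v-c['cy'])/c['fy']*d,d],-1)
    return (X-np.array(c['t']))@np.array(c['R'])
E
python3 - <<'E'
from h import *
for n in('scene','side','wrist'): shot(n,n+'0')
print(bot.get_obs())
for n in('scene','side'): c=vision.calibration(n); print(n,-np.array(c['R']).T@c['t'])
E
```

```text
pics
{'t': 0.15, 'q': array([-0.10810571,  0.47760413,  0.02236633,  1.55622586, -0.01147352,
        1.10931967, -0.08312419]), 'joint_vel': array([ 0.00056108, -0.00195952,  0.0002951 , -0.00530446, -0.00051909,
        0.00099767,  0.00126792]), 'joint_torque': array([ 1.55385478e-03, -5.96924365e+01,  1.60940632e+00, -2.81490952e+01,
        1.26662746e-02,  6.56643446e-03,  5.58682734e-05]), 'eef_pos': array([ 6.74533950e-01, -2.30963551e-05,  2.30552905e-01]), 'tool_rot': array([-4.56010687e-04,  7.07108855e-01,  7.07104347e-01, -5.49797190e-04]), 'contact_force': array([-0.11594111,  0.2242169 , -0.21825949]), 'torque': array([0.0472762 , 0.02377056, 0.01092324]), 'gripper_width': 1.0029430234926726}
scene [ 0.23777184 -0.51082121  0.64708364]
side [ 0.09918958 -0.6879047   0.4878779 ]
```

View pics/scene0.png

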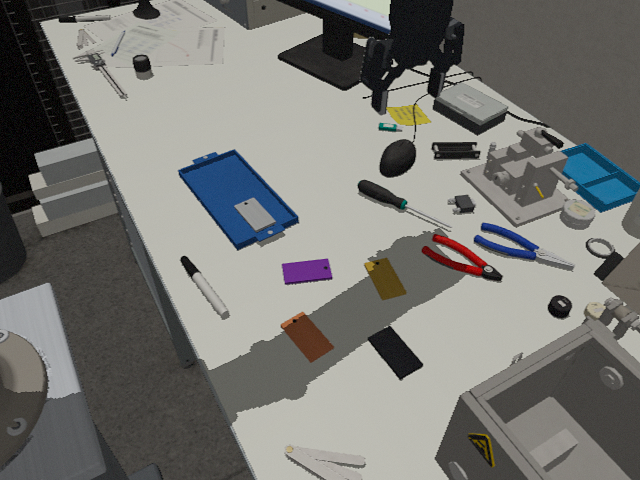

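View pics/side0.png

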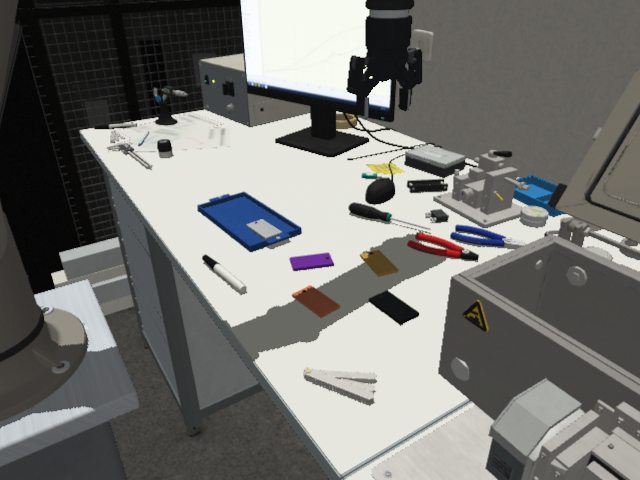

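View pics/wrist0.png

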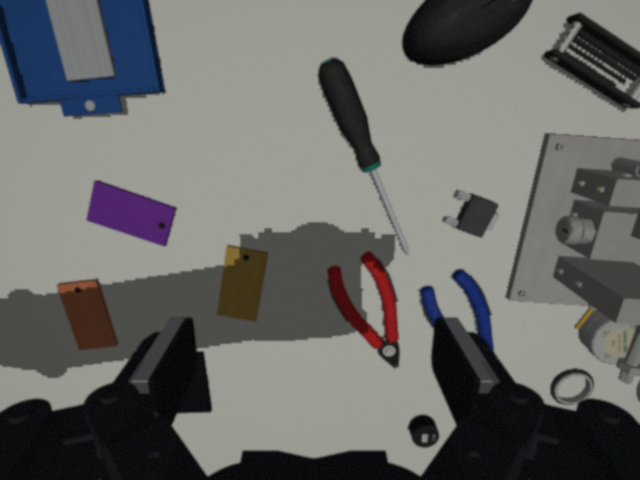

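Candidates in the scene picture: copper (307,337), brass (385,278), purple look-alike (307,271), black (395,353) and steel in the tray (255,213). By the description I choose copper at (307,337) and brass at (385,278).

```bash
cat >> h.py <<'E'
def planes(n,p,ztop,poly_mask):
    c=vision.calibration(n); R=np.array(c['R']);t=np.array(c['t'])
    cs,_=cv2.findContours(poly_mask,cv2.RETR_EXTERNAL,cv2.CHAIN_APPROX_NONE)
    k=max(cs,key=cv2.contourArea)[:,0,:].astype(float)
    ray=np.c_[(k[:,0]-c['cx'])/c['fx'],(k[:,1]-c['cy'])/c['fy'],np.ones(len(k))]@R
    o=-R.T@t; s=(ztop-o[2])/ray[:,2]; P=o+ray*s[:,None]
    return P
E
python3 - <<'E'
from h import *
seeds={'scene':dict(copper=(307,340,.006),brass=(387,282,.006),purple=(307,271,.006),steel=(255,213,.010),black=(395,353,.006)),
'side':dict(copper=(315,302,.006),brass=(380,264,.006),purple=(311,262,.006),steel=(270,232,.010))}
for n in seeds:
    z=np.load(f'pics/{n}0.npz'); p=z['p'];W=world(n,z['d'])
    lab=cv2.cvtColor(p,cv2.COLOR_RGB2LAB)[:,:,1:].astype(int)
    hsv=cv2.cvtColor(p,cv2.COLOR_RGB2HSV).astype(int)
    for k,(u,v,zt) in seeds[n].items():
        if k in('steel','black'): 
            g=p.astype(int); m=np.abs(g-np.median(g[v-3:v+4,u-3:u+4].reshape(-1,3),0)).max(-1)<45
        else: m=np.linalg.norm(lab-lab[v,u],axis=-1)<14
        m[:, :]&= (np.hypot(*np.mgrid[-v:480-v,-u:640-u])<60)
        _,L=cv2.connectedComponents(m.astype(np.uint8)); m=(L==L[v,u])
        m=cv2.morphologyEx(m.astype(np.uint8),cv2.MORPH_OPEN,np.ones((3,3)))
        P=planes(n,p,zt,m); r=cv2.minAreaRect((P[:,:2]*1000).astype(np.float32))
        print(n,k,np.round(r[0],1),np.round(r[1],1),round(r[2],1),'z med',np.round(np.median(W[m>0][:,2])*1000,1))
    m=(hsv[...,0]>100)&(hsv[...,0]<120)&(hsv[...,1]>150)&(np.abs(W[...,0]-.6)<.25)&(W[...,1]>-.15)
    m=cv2.morphologyEx(m.astype(np.uint8),cv2.MORPH_OPEN,np.ones((3,3)))
    # rim points
    _,L,st,_=cv2.connectedComponentsWithStats(m); i=1+np.argmax(st[1:,4]); m=L==i; print('tray bbox',st[i])
    rim=m&(W[...,2]>.011)
    r=cv2.minAreaRect((W[rim][:,:2]*1000).astype(np.float32)); print('tray rim',r)
    print(vision.calibration(n)['fx'])
p=cv2.imread('pics/scene0.png'); cv2.imwrite('pics/crop0.png',cv2.resize(p[140:400,170:450],None,fx=2.1,fy=2.1,interpolation=2))
E
```

```text
scene copper [ 445.4 -130.1] [41.2 71.7] 6.8 z med 5.9
scene brass [601.8 -93.1] [77.8 41. ] 78.6 z med 6.0
scene purple [504.  -20.6] [39.  72.8] 69.4 z med 6.1
scene steel [486.3 133.9] [40.  74.4] 5.4 z med 10.0
scene black [ 538.4 -208.8] [40.7 76.5] 2.4 z med 6.1
tray bbox [ 179  150  119   99 5427]
tray rim ((477.9283142089844, 195.93504333496094), (121.20353698730469, 257.54595947265625), 4.49899435043335)
541.506145130778
side copper [ 443.9 -129.8] [43.5 74. ] 6.8 z med 6.2
side brass [599.5 -92.7] [81.5 43.6] 79.0 z med 6.2
side purple [502.7 -19.6] [36.3 72.9] 69.8 z med 6.4
side steel [485.2 136. ] [38.7 74.6] 5.4 z med 10.6
tray bbox [ 199  193  102   58 2745]
tray rim ((476.5939025878906, 194.99569702148438), (120.04517364501953, 252.05445861816406), 4.3566083908081055)
502.80373174139356
```

View pics/crop0.png

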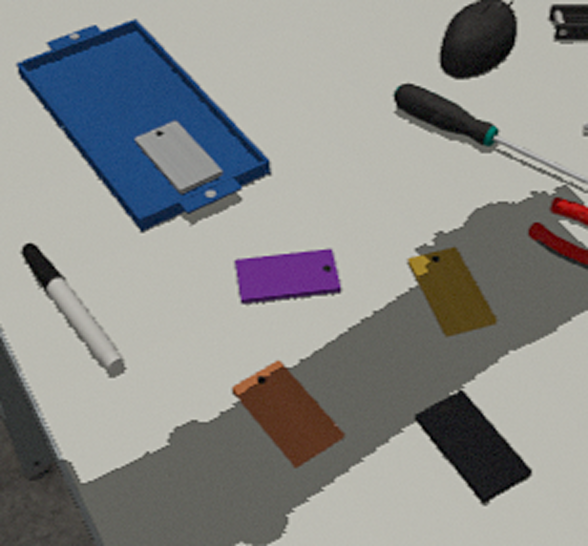

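The crop confirms the choice. Copper, brass, purple and steel all sit at the expected heights and close to 40x75 mm. Steel yaw is about 5.4° and the tray's about 4.5°. Next I move above the copper plate.

Request:
{"op": "move_arm", "data": {
  "increments": "0.7 -38 -22 -15 0 0 0.02;0.7 -38 -22 -15 0 0 0.02;0.7 -38 -22 -15 0 0 0.02;0.7 -38 -22 -15 0 0 0.02;0.7 -38 -21 -15 0 0 0.02;0.7 -39 -21 -15 0 0 0.02;0.7 0 0 0 0 0 0;0.7 0 0 0 0 0 0",
  "newtons": 40
}}

```text
t: 1.15
eef_pos: [0.4467, -0.1298, 0.1416]
tool_rot: [0.0, 0.664, 0.748, 0.0]
contact_force: [0.8, 0.7, 0.2]
gripper_width: 0.701
```

```bash
cat >> h.py <<'E'
from scipy.spatial.transform import Rotation as Ro
def wrist(f):
    """returns picture, world points per pixel"""
    p,d=shot('wrist',f); z=np.load(f'pics/{f}.npz'); c=vision.calibration('wrist')
    v,u=np.mgrid[0:480,0:640]
    X=np.stack([(u-c['cx'])/c['fx']*d,(v-c['cy'])/c['fy']*d,d],-1)
    H=np.array(c['hand_eye']); q=z['rot']; R=Ro.from_quat([q[1],q[2],q[3],q[0]]).as_matrix()
    return p,d,(X@H[:3,:3].T+H[:3,3])@R.T+z['pos']
def st():
    o=bot.get_obs(); q=o['tool_rot']; R=Ro.from_quat([q[1],q[2],q[3],q[0]]).as_matrix()
    print('t',round(o['t'],2),'pos',np.round(o['eef_pos']*1000,1),'jaw yaw',round(np.degrees(np.arctan2(R[1,1],R[0,1])),2),'z',np.round(R[:,2],3),'F',np.round(o['contact_force'],1),'g',round(o['gripper_width']*85,1))
E
python3 - <<'E'
from h import *
st(); p,d,W=wrist('w1')
lab=cv2.cvtColor(p,cv2.COLOR_RGB2LAB).astype(int)
m=((lab[...,1]>142)&(W[...,2]>.002)&(W[...,2]<.012)).astype(np.uint8)
m=cv2.morphologyEx(m,cv2.MORPH_OPEN,np.ones((3,3)))
_,L,s,c=cv2.connectedComponentsWithStats(m)
for i in range(1,len(s)):
    if s[i,4]>500: print(s[i],c[i].round(),cv2.minAreaRect((W[L==i][:,:2]*1000).astype(np.float32)),np.median(W[L==i][:,2]))
E
```

```text
t 1.15 pos [ 446.7 -129.8  141.6] jaw yaw 6.87 z [ 0.001  0.    -1.   ] F [0.8 0.7 0.2] g 59.6
[ 361    2  132  118 8035] [425.  61.] ((504.95867919921875, -19.288219451904297), (39.811058044433594, 74.25929260253906), 69.73577880859375) 0.006758031917587087
[ 285  162   58   84 4229] [314. 200.] ((445.76336669921875, -117.74864196777344), (38.465152740478516, 59.360843658447266), 6.6095404624938965) 0.006812822996673518
```

View pics/w1.png

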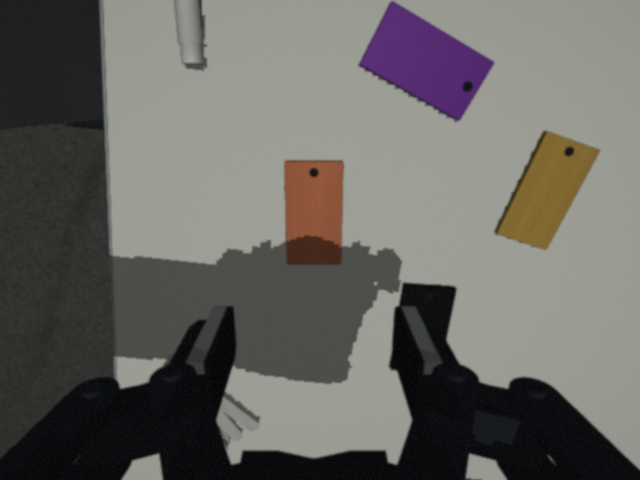

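The wrist view shows copper at (314,212) with its dot end upward, centred between the fingers, and brass at (548,190). My mask missed the shaded part of the copper, so I'll refine it.

```bash
python3 - <<'E'
from h import *
z=np.load('pics/w1.npz'); d=z['d'];p=z['p']; c=vision.calibration('wrist'); v,u=np.mgrid[0:480,0:640]
X=np.stack([(u-c['cx'])/c['fx']*d,(v-c['cy'])/c['fy']*d,d],-1)
H=np.array(c['hand_eye']); q=z['rot']; R=Ro.from_quat([q[1],q[2],q[3],q[0]]).as_matrix()
W=(X@H[:3,:3].T+H[:3,3])@R.T+z['pos']
hsv=cv2.cvtColor(p,cv2.COLOR_RGB2HSV).astype(int)
m=((hsv[...,1]>110)&(W[...,2]>.0035)&(W[...,2]<.012)).astype(np.uint8)
m=cv2.morphologyEx(m,cv2.MORPH_OPEN,np.ones((3,3)))
_,L,s,cc=cv2.connectedComponentsWithStats(m)
for i in range(1,len(s)):
    if s[i,4]>500: print(s[i],cc[i].round(),cv2.minAreaRect((W[L==i][:,:2]*1000).astype(np.float32)))
E
```

```text
[ 361    3  131  116 7897] [425.  61.] ((504.89630126953125, -19.411354064941406), (39.258148193359375, 74.0345458984375), 69.79106140136719)
[ 497  132  101  116 6123] [546. 190.] ((603.2794799804688, -90.29458618164062), (73.89167022705078, 40.839962005615234), 78.45696258544922)
[ 285  161   58  103 5636] [313. 212.] ((446.6645812988281, -124.61851501464844), (38.57770538330078, 74.27682495117188), 6.900556564331055)
```

```bash
cat >> h.py <<'E'
def comps(p,W,zlo,zhi,satmin,box,name):
    hsv=cv2.cvtColor(p,cv2.COLOR_RGB2HSV).astype(int)
    s_=hsv[...,1]
    m=((s_>satmin) if satmin>=0 else (s_<-satmin))&(W[...,2]>zlo)&(W[...,2]<zhi)&(W[...,0]>box[0])&(W[...,0]<box[1])&(W[...,1]>box[2])&(W[...,1]<box[3])
    m=cv2.morphologyEx(m.astype(np.uint8),cv2.MORPH_OPEN,np.ones((3,3)))
    _,L,s,cc=cv2.connectedComponentsWithStats(m)
    for i in range(1,len(s)):
        if s[i,4]>300:
            for tag,P in(('pts',W[L==i][:,:2]),('plane',planes(name,p,np.median(W[L==i][:,2]),(L==i).astype(np.uint8))[:,:2] if name!='wrist' else W[L==i][:,:2])):
                r=cv2.minAreaRect((P*1000).astype(np.float32)); print(name,tag,cc[i].round(),np.round(r[0],1),np.round(r[1],1),round(r[2],1),np.round(np.median(W[L==i][:,2])*1000,1))
E
python3 - <<'E'
from h import *
for n in('scene','side'):
    z=np.load(f'pics/{n}0.npz'); W=world(n,z['d'])
    comps(z['p'],W,.0035,.012,110,(.4,.65,-.18,-.03),n)
    comps(z['p'],W,.007,.013,-110,(.44,.54,.08,.19),n)
E
```

```text
scene pts [385. 279.] [602.3 -91.4] [75.7 40.9] 78.9 6.1
scene plane [385. 279.] [602.1 -92.4] [75.5 40.2] 77.9 6.1
scene pts [307. 336.] [ 445.2 -126.1] [40.7 75.6] 7.0 6.0
scene plane [307. 336.] [ 445.  -126.8] [40.  75.1] 6.8 6.0
scene pts [254. 214.] [485.7 134.3] [41.5 77.8] 5.5 10.0
scene plane [254. 214.] [485.2 132.6] [40.8 78.1] 5.2 10.0
side pts [378. 262.] [600.8 -90.1] [76.1 40.7] 79.5 6.4
side plane [378. 262.] [599.2 -92.4] [77.8 40.4] 79.1 6.4
side pts [315. 301.] [ 444.  -125.8] [40.1 74.1] 7.6 6.3
side plane [315. 301.] [ 443.3 -126.7] [41.8 74.5] 6.6 6.3
side pts [264. 228.] [484.5 135.7] [41.3 76.9] 3.9 10.5
side plane [264. 228.] [483.7 133.1] [43.  78.9] 4.8 10.5
```

Request:
{"op": "move_arm", "data": {
  "increments": "0.7 -1.2 3.5 -30 0 0 0;0.7 0 0 -30 0 0 0;0.7 0 0 -30 0 0 0;0.7 0 0 -20 0 0 0;0.7 0 0 -15 0 0 0;0.7 0 0 -10 0 0 0;0.7 0 0 -5 0 0 0;0.7 0 0 0 0 0 0"
}}

```text
t: 2.2
eef_pos: [0.445, -0.1265, 0.0014]
tool_rot: [0.0, 0.663, 0.748, 0.0]
contact_force: [-0.3, 0.3, -0.5]
gripper_width: 0.702
```

Request:
{"op": "move_arm", "data": {
  "increments": "0.4 0 0 0 0 0 0;0.4 0 0 0 0 0 0;0.3 0 0 0 0 0 0;0.3 0 0 0 0 0 0;0.3 0 0 0 0 0 0;0.3 0 0 0 0 0 0;0.3 0 0 0 0 0 0;0.3 0 0 0 0 0 0"
}}

```text
t: 3.2
eef_pos: [0.4454, -0.1266, 0.0022]
tool_rot: [0.001, 0.664, 0.748, 0.0]
contact_force: [-0.6, -0.6, 5.2]
gripper_width: 0.444
```

```bash
python3 -c "
from h import *
st();shot('side','s2')
p=cv2.imread('pics/s2.png');cv2.imwrite('pics/s2c.png',cv2.resize(p[200:360,220:420],None,fx=3,fy=3))"
```

```text
t 3.2 pos [ 445.4 -126.6    2.2] jaw yaw 6.86 z [ 0.001 -0.    -1.   ] F [-0.6 -0.6  5.2] g 37.7
```

View pics/s2c.png

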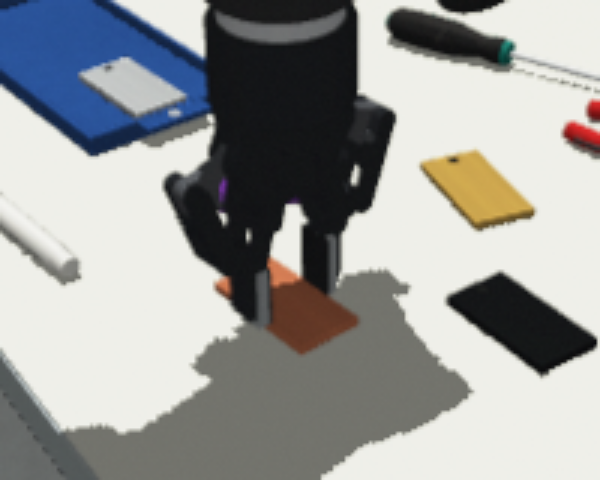

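Copper is gripped at its centre; the side view shows the fingers either side of it. I lift and move towards the tray, stopping short so the wrist camera can measure the steel.

Request:
{"op": "move_arm", "data": {
  "increments": "0.3 0 0 15 0 0 0;0.3 0 5 40 0 0 0;0.3 8 25 45 0 0 -0.01;0.3 8 35 40 0 0 -0.01;0.3 8 40 0 0 0 -0.01;0.3 8 40 0 0 0 0;0.3 4 25 0 0 0 0;0.3 0 0 0 0 0 0"
}}

```text
t: 4.25
eef_pos: [0.4809, 0.0457, 0.1422]
tool_rot: [0.0, 0.673, 0.74, 0.001]
contact_force: [-0.1, -0.6, -1.4]
gripper_width: 0.441
```

```bash
python3 - <<'E'
from h import *
st(); p,d,W=wrist('w3')
comps(p,W,.007,.016,-110,(.42,.56,.07,.2),'wrist')
hsv=cv2.cvtColor(p,cv2.COLOR_RGB2HSV).astype(int)
b=(hsv[...,0]>100)&(hsv[...,0]<120)&(hsv[...,1]>150)&(W[...,2]>0)&(W[...,2]<.03)
f=b&(W[...,2]<.007); print('floor z',np.median(W[f][:,2]),'rim',np.percentile(W[b][:,2],99))
rim=b&(W[...,2]>.012)
r=cv2.minAreaRect((W[rim][:,:2]*1000).astype(np.float32));print(r)
# side wall lines
for s in(-1,1):
    q=W[rim]; q=q[(np.sign(q[:,0]-.478)==s)&(np.abs(q[:,0]-.478)>.045)&(q[:,1]>.11)]
    if len(q)>20: print(s,np.polyfit(q[:,1],q[:,0],1),len(q),q[:,1].min(),q[:,1].max())
shot('scene','sc3')
E
```

```text
t 4.25 pos [480.9  45.7 142.2] jaw yaw 5.38 z [ 0.001  0.001 -1.   ] F [-0.1 -0.6 -1.4] g 37.5
wrist pts [336.  83.] [487.2 135.4] [40.1 75.3] 5.3 10.8
wrist plane [336.  83.] [487.2 135.4] [40.1 75.3] 5.3 10.8
floor z 0.004811228676717627 rim 0.015634548086001197
((485.0224914550781, 127.25328826904297), (117.81937408447266, 112.76551818847656), 4.8074212074279785)
-1 [-0.07895519  0.43751123] 605 0.11006008359928021 0.1775472294277145
1 [-0.07801395  0.55192806] 752 0.11002849022214961 0.18816703652569358
```

View pics/w3.png

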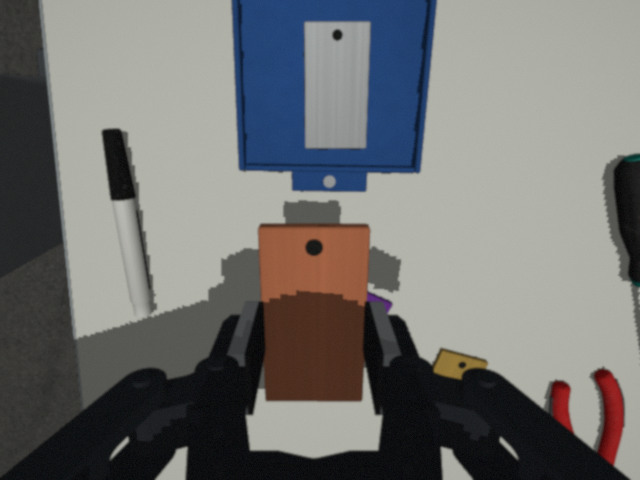

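View pics/sc3.png

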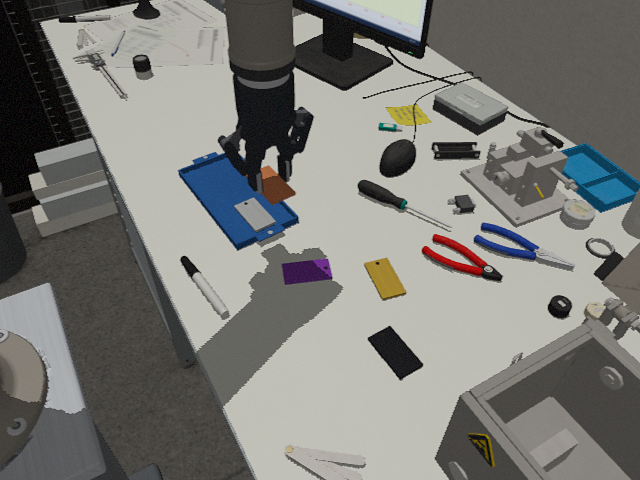

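Steel from the wrist camera is (487.2, 135.4) with yaw 5.3°, and the copper-to-steel offset agrees between cameras, about (40.5, 260). Copper is held squarely at wrist (314,310). I'll check its in-hand pose numerically.

```bash
python3 - <<'E'
from h import *
z=np.load('pics/w3.npz'); d=z['d'];p=z['p']; c=vision.calibration('wrist'); v,u=np.mgrid[0:480,0:640]
X=np.stack([(u-c['cx'])/c['fx']*d,(v-c['cy'])/c['fy']*d,d],-1)
H=np.array(c['hand_eye']); q=z['rot']; R=Ro.from_quat([q[1],q[2],q[3],q[0]]).as_matrix()
W=(X@H[:3,:3].T+H[:3,3])@R.T+z['pos']
comps(p,W,.12,.165,90,(.4,.56,-.1,.15),'wrist')
m=(W[...,2]>.12)&(W[...,2]<.165)&(cv2.cvtColor(p,cv2.COLOR_RGB2HSV)[...,1]>90)
q=W[m]; A=np.c_[q[:,:2]-q[:,:2].mean(0),np.ones(len(q))]; print(np.linalg.lstsq(A,q[:,2],rcond=None)[0])
E
```

```text
wrist pts [314. 310.] [481.1  47.8] [40.  74.8] 5.0 146.8
wrist plane [314. 310.] [481.1  47.8] [40.  74.8] 5.0 146.8
[ 0.00083225 -0.00325166  0.14685797]
```

Request:
{"op": "move_arm", "data": {
  "increments": "0.3 0.3 30 -10 -0.02 -0.002 0;0.3 0.3 35 -15 -0.02 -0.002 0;0.3 0.3 35 -20 -0.02 -0.002 0;0.3 0.4 28 -25 -0.02 -0.002 0;0.3 0 9.6 -15 -0.02 -0.002 0;0.3 0 0 -10 -0.02 -0.001 0;0.3 0 0 0 0 0 0;0.3 0 0 0 0 0 0"
}}

```text
t: 5.35
eef_pos: [0.4827, 0.1798, 0.0469]
tool_rot: [0.045, 0.674, 0.736, -0.04]
contact_force: [0.3, 0.5, -2.0]
gripper_width: 0.445
```

```bash
python3 -c "
from h import *
st();p,d,W=wrist('w4');shot('side','s4')
comps(p,W,.03,.08,90,(.4,.56,.1,.25),'wrist')"
```

```text
t 5.35 pos [482.7 179.8  46.9] jaw yaw 5.04 z [ 0.011 -0.12  -0.993] F [ 0.3  0.5 -2. ] g 37.8
wrist pts [313. 310.] [483.1 181.8] [39.9 75.4] 4.9 50.6
wrist plane [313. 310.] [483.1 181.8] [39.9 75.4] 4.9 50.6
```

Request:
{"op": "move_arm", "data": {
  "increments": "0.3 -0.4 3.4 -10 0 0 0;0.3 0 0 -10 0 0 0;0.3 0 0 -7 0 0 0;0.3 0 0 -4 0 0 0;0.3 0 0 -2 0 0 0;0.3 0 0 -1.5 0 0 0;0.3 0 0 0 0 0 0;0.3 0 0 0 0 0 0"
}}

```text
t: 6.45
eef_pos: [0.4818, 0.1845, 0.012]
tool_rot: [0.045, 0.673, 0.737, -0.04]
contact_force: [-0.1, 0.6, -0.8]
gripper_width: 0.441
```

```bash
python3 -c "
from h import *
st();p,d=shot('side','s5');cv2.imwrite('pics/s5c.png',cv2.resize(p[160:270,180:320,::-1],None,fx=4.5,fy=4.5))
p,d,W=wrist('w5')
comps(p,W,.01,.03,90,(.44,.53,.13,.25),'wrist')"
```

```text
t 6.45 pos [481.8 184.5  12. ] jaw yaw 5.16 z [ 0.011 -0.12  -0.993] F [-0.1  0.6 -0.8] g 37.4
wrist pts [313. 312.] [482.1 186.5] [39.8 75.4] 5.0 15.7
wrist plane [313. 312.] [482.1 186.5] [39.8 75.4] 5.0 15.7
```

View pics/s5c.png

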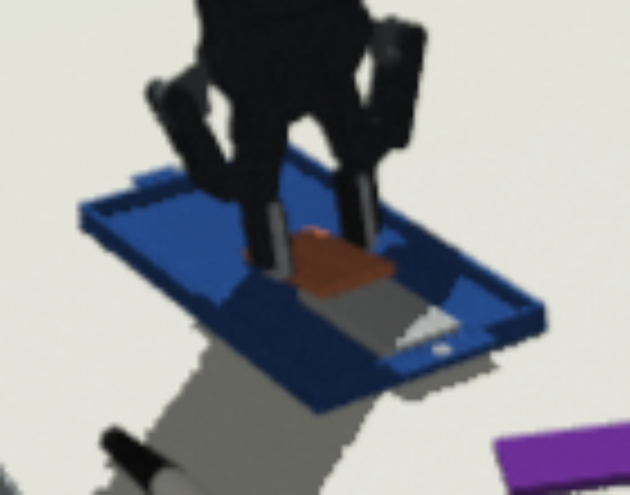

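Copper sits sloped over the far end of the steel. I shift it back 1 mm, lower the last bit and release.

Request:
{"op": "move_arm", "data": {
  "increments": "0.3 0.5 -1 0 0 0 0;0.3 0 0 -1 0 0 0;0.3 0 0 -0.3 0 0 0;0.3 0 0 0 0 0 0;0.48 0 0 0 0 0 0;0.55 0 0 0 0 0 0;0.6 0 0 0 0 0 0;0.6 0 0 0 0 0 0"
}}

```text
t: 7.55
eef_pos: [0.4822, 0.1835, 0.0105]
tool_rot: [0.044, 0.673, 0.737, -0.041]
contact_force: [-0.6, -1.0, -0.0]
gripper_width: 0.601
```

Request:
{"op": "move_arm", "data": {
  "increments": "0.6 0 0 0 0 0 0;0.6 0 -0.6 5 0 0 0;0.6 0 -1.5 12 0 0 0;0.6 0 -3 25 0.02 0.002 0;0.6 5 -20 40 0.04 0.004 0;0.6 5 -40 30 0.04 0.004 0;0.6 10 -40 0 0.02 0.001 0;0.6 0 0 0 0 0 0"
}}

```text
t: 8.55
eef_pos: [0.5032, 0.0737, 0.1239]
tool_rot: [0.001, 0.677, 0.736, 0.0]
contact_force: [-0.3, 0.5, -0.1]
gripper_width: 0.602
```

```bash
cat > chk.py <<'E'
from h import *
import sys
f=sys.argv[1]; st(); p,d,W=wrist(f)
comps(p,W,.0055,.03,-100,(.42,.56,.07,.2),'wrist')
hsv=cv2.cvtColor(p,cv2.COLOR_RGB2HSV)
m=((hsv[...,0]<35)|(hsv[...,0]>170))&(hsv[...,1]>100)&(W[...,2]>.004)&(W[...,2]<.03)&(W[...,1]>.11)
for nm,mm in(('copper',m&(hsv[...,0]<15)),('brass',m&(hsv[...,0]>=15))):
    mm=cv2.morphologyEx(mm.astype(np.uint8),cv2.MORPH_OPEN,np.ones((3,3)))>0
    if mm.sum()<500: continue
    q=W[mm]; r=cv2.minAreaRect((q[:,:2]*1000).astype(np.float32)); print(nm,np.round(r[0],1),np.round(r[1],1),round(r[2],1))
    A=np.c_[q[:,:2]-q[:,:2].mean(0),np.ones(len(q))]; s=np.linalg.lstsq(A,q[:,2],rcond=None)[0]; print(' slope deg x,y',np.round(np.degrees(np.arctan(s[:2])),2),'z',s[2], 'z ends',np.percentile(q[:,2],[2,98]))
E
python3 chk.py w6
```

```text
t 8.55 pos [503.2  73.7 123.9] jaw yaw 4.72 z [ 0.002 -0.001 -1.   ] F [-0.3  0.5 -0.1] g 51.1
wrist pts [295. 151.] [488.1 123.1] [40.2 50.1] 5.0 10.8
wrist plane [295. 151.] [488.1 123.1] [40.2 50.1] 5.0 10.8
copper [483.3 176.6] [39.2 57.6] 5.1
 slope deg x,y [ 0.72 -6.79] z 0.016219226656704597 z ends [0.01240962 0.02008914]
```

View pics/w6.png

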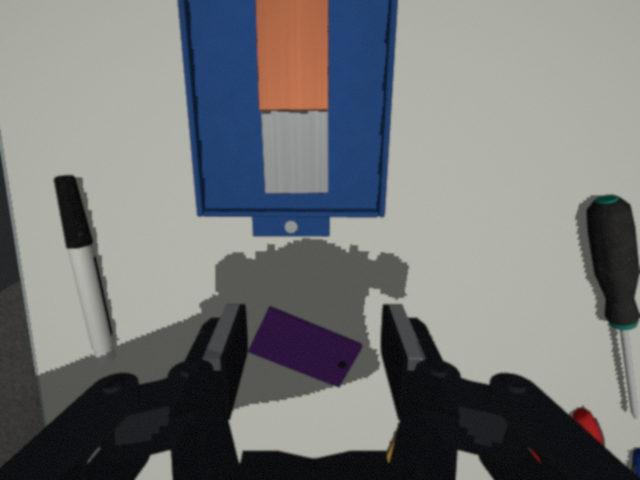

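Copper is good: 50.1 mm of steel still shows, so the overlap is 25 mm, the slope is 6.8°, and steel hasn't moved. Next is the brass plate at about (602.5, -91.5), yaw -11.5°.

Request:
{"op": "move_arm", "data": {
  "increments": "0.7 16 -27 0 0 0 -0.047;0.7 17 -28 0 0 0 -0.047;0.7 17 -28 0 0 0 -0.047;0.7 17 -28 0 0 0 -0.047;0.7 17 -28 0 0 0 -0.047;0.7 15 -26 0 0 0 -0.048;0.7 0 0 0 0 0 0;0.7 0 0 0 0 0 0"
}}

```text
t: 9.6
eef_pos: [0.6009, -0.0845, 0.1223]
tool_rot: [-0.001, 0.771, 0.637, 0.0]
contact_force: [0.3, 0.2, -0.8]
gripper_width: 0.7
```

```bash
python3 - <<'E'
from h import *
st(); p,d,W=wrist('w7')
comps(p,W,.0035,.012,110,(.54,.66,-.15,-.03),'wrist')
E
```

```text
t 9.6 pos [600.9 -84.5 122.3] jaw yaw -10.9 z [-0.001  0.001 -1.   ] F [ 0.3  0.2 -0.8] g 59.5
wrist pts [319. 234.] [604. -90.] [74.1 38.8] 78.7 6.8
wrist plane [319. 234.] [604. -90.] [74.1 38.8] 78.7 6.8
```

View pics/w7.png

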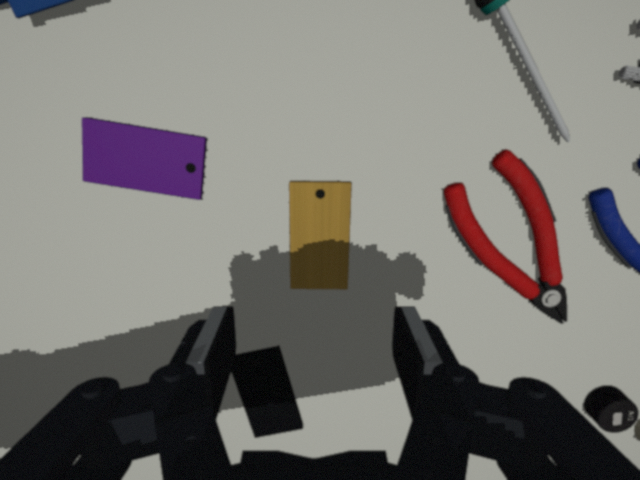

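Brass is at (319,234) with no confusable thing nearby, so I descend and grip it.

Request:
{"op": "move_arm", "data": {
  "increments": "0.7 2.2 -7 -25 0 0 -0.008;0.7 0 0 -25 0 0 0;0.7 0 0 -25 0 0 0;0.7 0 0 -20 0 0 0;0.7 0 0 -13 0 0 0;0.7 0 0 -8 0 0 0;0.7 0 0 -4 0 0 0;0.7 0 0 0 0 0 0"
}}

```text
t: 10.65
eef_pos: [0.6036, -0.0936, 0.0027]
tool_rot: [0.0, 0.774, 0.633, 0.0]
contact_force: [0.2, 0.4, 1.0]
gripper_width: 0.7
```

Request:
{"op": "move_arm", "data": {
  "increments": "0.4 0 0 0 0 0 0;0.4 0 0 0 0 0 0;0.3 0 0 0 0 0 0;0.3 0 0 0 0 0 0;0.3 0 0 0 0 0 0;0.3 0 0 0 0 0 0;0.3 0 0 0 0 0 0;0.3 0 0 0 0 0 0"
}}

```text
t: 11.65
eef_pos: [0.6039, -0.0937, 0.0034]
tool_rot: [0.0, 0.774, 0.633, 0.0]
contact_force: [-1.7, 0.0, 5.8]
gripper_width: 0.44
```

Request:
{"op": "move_arm", "data": {
  "increments": "0.3 0 0 15 0 0 0;0.3 -3 5 40 0 0 0.01;0.3 -20 30 45 0 0 0.055;0.3 -24 35 40 0 0 0.055;0.3 -24 35 0 0 0 0.055;0.3 -24 35 0 0 0 0.055;0.3 -22 35 0 0 0 0.055;0.3 0 0 0 0 0 0"
}}

```text
t: 12.65
eef_pos: [0.4847, 0.0844, 0.1433]
tool_rot: [-0.0, 0.675, 0.738, 0.0]
contact_force: [0.9, -0.4, -1.9]
gripper_width: 0.434
```

```bash
python3 - <<'E'
from h import *
st(); p,d,W=wrist('w8')
comps(p,W,.12,.165,90,(.4,.66,-.1,.25),'wrist')
E
python3 chk.py w8b
```

```text
t 12.65 pos [484.7  84.4 143.3] jaw yaw 5.15 z [-0.     0.001 -1.   ] F [ 0.9 -0.4 -1.9] g 36.9
wrist pts [313. 305.] [485.   87.8] [40.  75.4] 5.4 146.5
wrist plane [313. 305.] [485.   87.8] [40.  75.4] 5.4 146.5
t 12.7 pos [486.   82.5 143.3] jaw yaw 4.97 z [ 0.001  0.    -1.   ] F [ 0.9 -0.4 -1.3] g 36.9
wrist pts [321. 163.] [488.3 123.1] [40.3 50.7] 5.1 10.8
wrist plane [321. 163.] [488.3 123.1] [40.3 50.7] 5.1 10.8
copper [482.7 184. ] [39.5 71.9] 5.0
 slope deg x,y [ 0.53 -6.88] z 0.015265800815588324 z ends [0.01067725 0.01988801]
```

View pics/w8.png

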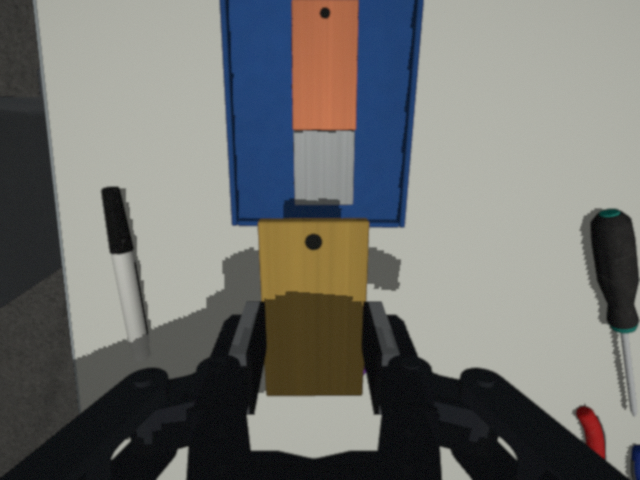

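Brass is held squarely, and copper still lies as placed. Its target centre is (478.1, 234.9), so the TCP should go to (477.8, 231.5). I approach with the 0.12 rad tilt.

Request:
{"op": "move_arm", "data": {
  "increments": "0.3 -1.5 30 -10 -0.02 -0.002 0;0.3 -1.5 35 -15 -0.02 -0.002 0;0.3 -1.5 35 -20 -0.02 -0.002 0;0.3 -1.5 33 -25 -0.02 -0.002 0;0.3 -1 13 -15 -0.02 -0.002 0;0.3 0 2 -5 -0.02 -0.001 0;0.3 0 0 0 0 0 0;0.3 0 0 0 0 0 0"
}}

```text
t: 13.75
eef_pos: [0.4803, 0.2281, 0.0532]
tool_rot: [0.045, 0.676, 0.734, -0.04]
contact_force: [0.1, 0.2, -1.8]
gripper_width: 0.433
```

```bash
python3 -c "
from h import *
st();p,d,W=wrist('w9')
comps(p,W,.03,.08,90,(.4,.56,.1,.3),'wrist')"
```

```text
t 13.75 pos [480.3 228.1  53.2] jaw yaw 4.69 z [ 0.012 -0.12  -0.993] F [ 0.1  0.2 -1.8] g 36.8
wrist pts [313. 305.] [480.6 231.5] [39.9 75.3] 4.7 55.4
wrist plane [313. 305.] [480.6 231.5] [39.9 75.3] 4.7 55.4
```

Request:
{"op": "move_arm", "data": {
  "increments": "0.3 -2.2 2.6 -12 0 0 0.004;0.3 0 0 -10 0 0 0;0.3 0 0 -8 0 0 0;0.3 0 0 -5 0 0 0;0.3 0 0 -2.5 0 0 0;0.3 0 0 -1.5 0 0 0;0.3 0 0 0 0 0 0;0.3 0 0 0 0 0 0"
}}

```text
t: 14.8
eef_pos: [0.4774, 0.2321, 0.0137]
tool_rot: [0.045, 0.674, 0.736, -0.04]
contact_force: [0.6, -0.3, -0.7]
gripper_width: 0.434
```

```bash
python3 -c "
from h import *
st();p,d=shot('side','s10');cv2.imwrite('pics/s10c.png',cv2.resize(p[160:270,180:320,::-1],None,fx=4.5,fy=4.5))
p,d,W=wrist('w10')
comps(p,W,.01,.03,90,(.44,.53,.16,.3),'wrist')"
```

```text
t 14.8 pos [477.4 232.1  13.7] jaw yaw 5.05 z [ 0.012 -0.119 -0.993] F [ 0.6 -0.3 -0.7] g 36.9
wrist pts [477. 192.] [528.9 285.5] [ 2.9 28.9] 1.9 13.8
wrist plane [477. 192.] [528.9 285.5] [ 2.9 28.9] 1.9 13.8
wrist pts [314. 332.] [479.4 216.3] [ 40.1 113.9] 5.6 16.1
wrist plane [314. 332.] [479.4 216.3] [ 40.1 113.9] 5.6 16.1
```

View pics/s10c.png

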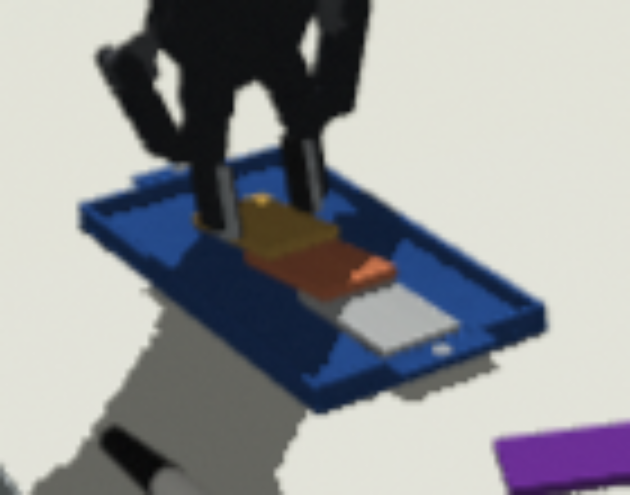

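The brass plate is in line, sloped and overlapping the copper. I lower the last 1.2 mm and release.

Request:
{"op": "move_arm", "data": {
  "increments": "0.3 0.4 -0.6 0 0 0 0;0.3 0 0 -0.8 0 0 0;0.3 0 0 -0.4 0 0 0;0.3 0 0 0 0 0 0;0.48 0 0 0 0 0 0;0.55 0 0 0 0 0 0;0.6 0 0 0 0 0 0;0.6 0 0 0 0 0 0"
}}

```text
t: 15.9
eef_pos: [0.4776, 0.2314, 0.0123]
tool_rot: [0.045, 0.674, 0.736, -0.04]
contact_force: [-0.3, 0.2, 1.1]
gripper_width: 0.598
```

Request:
{"op": "move_arm", "data": {
  "increments": "0.6 0 0 0 0 0 0;0.6 0 -0.6 5 0 0 0;0.6 0 -1.5 12 0 0 0;0.6 0 -3 25 0.02 0.002 0;0.6 5 -25 40 0.04 0.004 0;0.6 5 -45 35 0.04 0.004 0;0.6 5 -50 20 0.02 0.001 0;0.6 0 -20 0 0 0 0"
}}

```text
t: 16.9
eef_pos: [0.4941, 0.0823, 0.1521]
tool_rot: [0.002, 0.677, 0.736, 0.002]
contact_force: [0.1, -0.1, -1.0]
gripper_width: 0.603
```

```bash
python3 chk.py w11; python3 - <<'E'
from h import *
p,d=shot('scene','sc11');cv2.imwrite('pics/sc11c.png',cv2.resize(p[140:260,160:320,::-1],None,fx=4,fy=4))
E
```

```text
t 16.9 pos [494.1  82.3 152.1] jaw yaw 4.72 z [ 0.005  0.    -1.   ] F [ 0.1 -0.1 -1. ] g 51.3
wrist pts [308. 160.] [488.7 122.9] [40.6 51. ] 5.5 10.8
wrist plane [308. 160.] [488.7 122.9] [40.6 51. ] 5.5 10.8
copper [483.8 172.6] [39.3 49.7] 5.2
 slope deg x,y [ 0.56 -6.73] z 0.016717005942634384 z ends [0.01335201 0.0201462 ]
brass [480.2 208.3] [38.9 22.6] 5.3
 slope deg x,y [ 0.42 -5.47] z 0.018372733180929277 z ends [0.01611065 0.0204571 ]
```

View pics/w11.png

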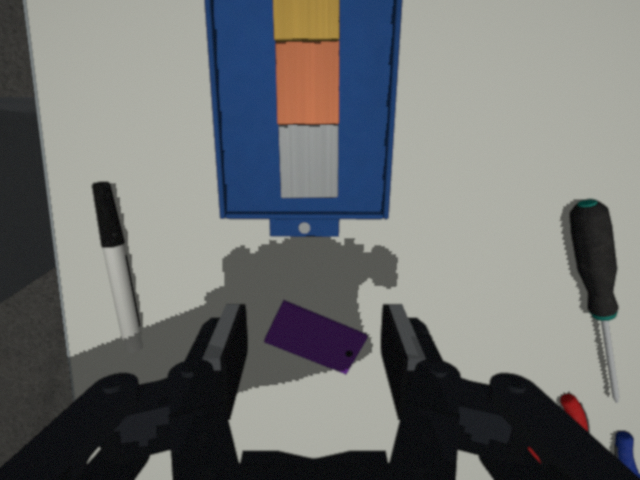

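View pics/sc11c.png

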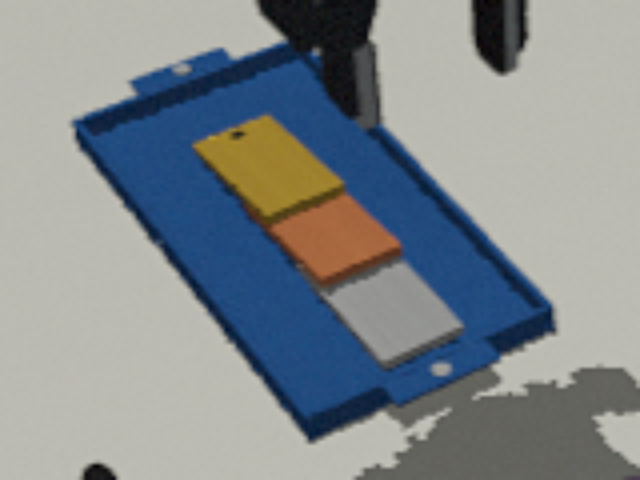

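The tiles are in order and in line: brass at crop (270,165), copper (335,240), steel (395,315). I check the brass slope over its full length from the scene and side cameras before handing in.

```bash
python3 - <<'E'
from h import *
shot('side','s12')
for n,f in(('scene','sc11'),('side','s12')):
    z=np.load(f'pics/{f}.npz');p=z['p'];W=world(n,z['d']);hsv=cv2.cvtColor(p,cv2.COLOR_RGB2HSV)
    m=(hsv[...,0]<35)&(hsv[...,1]>100)&(W[...,2]>.003)&(W[...,2]<.03)&(W[...,1]>.11)&(W[...,1]<.3)&(abs(W[...,0]-.48)<.05)
    for nm,a in(('copper',m&(hsv[...,0]<15)),('brass',m&(hsv[...,0]>=17))):
        a=cv2.erode(cv2.morphologyEx(a.astype(np.uint8),cv2.MORPH_OPEN,np.ones((3,3))),np.ones((3,3)))>0
        q=W[a]; r=cv2.minAreaRect((q[:,:2]*1000).astype(np.float32))
        A=np.c_[q[:,:2]-q[:,:2].mean(0),np.ones(len(q))]; s=np.linalg.lstsq(A,q[:,2],rcond=None)[0]
        print(n,nm,len(q),np.round(r[0],1),np.round(r[1],1),round(r[2],1),'slope',np.degrees(np.arctan(s[:2])).round(1),'z ends',np.percentile(q[:,2],[1,99]).round(4))
E
```

```text
scene copper 310 [481.4 169.9] [36.7 49.3] 3.9 slope [ 0.2 -6.5] z ends [0.0122 0.0202]
scene brass 423 [475.5 231.4] [35.9 73.2] 4.7 slope [ 0.1 -6.9] z ends [0.0092 0.0202]
side copper 150 [479.1 171.6] [34.4 47.8] 4.4 slope [ 0.3 -5.5] z ends [0.013 0.02 ]
side brass 165 [471.8 229.3] [36.7 66.8] 10.1 slope [ 0.4 -6.4] z ends [0.0117 0.0202]
```

```bash
python3 -c "
from station import bot
print(bot.hand_in())"
```

```text
the job is handed in; nothing more can be done
None
```

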